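# Seal the coffee-bean canister with its bridge clamp

## Task

The bean canister on the coffee bar has been refilled and its lid laid back on; seal it with the bridge clamp. With the red cam lever still open, screw the black wing nut down until the rubber pad just touches the lid, then flip the cam lever fully over to its stop on the bar, so that the gasket is pressed properly, neither slack nor crushed. Leave the lid where it lies and everything else on the counter undisturbed.

Things in the scene. Friction and masses are not known exactly. Their poses are not given: they have to be found in the camera images.
- canister: glass bean canister, fixed, dia 164 mm, rim 120 mm high; origin at the centre of its underside, z up. A steel bridge bar (30 x 8 x 240 mm, top 164 to 174 mm high) crosses the lid along the canister's y axis: at y = -105 mm the wing nut on a stud holds it down, at y = +105 mm the red cam lever, at its middle it carries the pad. Nut and cam drop each move the pad half as far
- lid: round steel lid with orange gasket, dia 166 mm, 0.35 kg, loose, already seated on the canister's rim; origin on its axis at the gasket's underside (120 mm above the counter); its raised centre boss (dia 50 mm), which the pad meets, is 16 mm above the origin
- pad: sprung rubber pad, dia 36 mm, under the middle of the bar; origin at the centre of its underside. It yields upward on a stiff spring; pressing it home by the cam's full 5 mm after it just touched the lid gives about 52 N, 10 N more or less for each mm the pad is lower or higher
- nut (a joint): turn of the wing nut in rad, positive clockwise seen from above, which screws it down: coarse thread, 10 mm a turn (1.6 mm a rad, the pad half of that). Range 0 (slack) to 8; with the lever open the pad just touches the lid at 5.2. It stays where it is left; friction 0.15 N m
- nut_top (a point): centre of the wing nut's flat top, on its upright axis. The wing grip is a black bar 66 mm long along this point's x axis, 14 mm thick along its y axis and 28 mm tall below this point; below it come a 9 mm hub, dia 22 mm, a 4 mm washer and the bar. The stud may stand up to 10 mm out of the top
- lever (a joint): angle of the red cam lever in rad: 0 fully open (standing up, leaning about 25 degrees outward, away from the nut), grows as it is swung up and over towards the nut, 2.0 fully shut (lying level over the bar, pointing at the nut). Spiral cam, lift in step with the angle (5 mm a rad at its end of the bar); friction 0.3 N m, so it stays where it is left and locks when shut
- lever_tip (a point): middle of the red lever's free end, 108 mm from its pin; the lever is 24 mm wide (along the canister's x) and 10 mm thick
- lever_pin (a point): the lever's pivot pin, parallel to the canister's x axis, at y = +105 mm, z = 186 mm of the canister; 22 mm above the bar's top when shut. The lever swings in the canister's y-z plane
- scoop: bystander: steel coffee scoop, bowl dia 58 mm, 34 mm high, 165 mm long, lying near the canister
- mug: bystander: white mug, dia 84 mm, 95 mm high; origin at its underside
- cup_stack: bystander: stack of paper cups, dia 82 mm, 157 mm high; origin at its underside
- milk_jug: bystander: steel milk jug, dia 88 mm, 100 mm high; origin at its underside
- sugar_jar: bystander: white sugar jar with steel cap, dia 76 mm, 120 mm high; origin at its underside
- tea_tin: bystander: green tea tin, 85 x 85 mm, 139 mm high; origin at its underside
- spoon: bystander: spoon, 150 mm long, lying on the counter
Mind the look-alikes: they are no part of the job. There is more than one size of the lid; the one meant has the size given above.

How it is judged:
By the outcome, as a careful person would: the job done as asked, in the order asked, and still so for the second after the job is handed in, with the robot touching nothing.
It also fails if it takes over 67 s, if anything falls off the work surface, if the arm or the gripper's body presses on something with over 40 N, if the wrist force passes 120 N, or if a joint passes its speed limit or range.

## Robot

A 6-joint arm with a two-finger parallel gripper is mounted at the origin on the work surface. World frame = base frame: x ahead of the robot, y to its left, z up, the work surface at z = 0. Lengths are in m, angles in degrees, forces in N, time in s.
With the tool pointing down it reaches from about 0.35 to 0.725 m from the base axis. Payload 6 kg.
Tool frame: the origin (TCP) lies between the finger pads; the fingertips stand 25 mm ahead of it and the grasp point (between the pads) lies 6 mm ahead of it; z points along the fingers, y is the line along which they close (so a half turn about z gives the same grasp; the last joint's range is limited). The gripper opens to 85 mm and grips with 20 to 120 N. Pads are 22 mm wide; open, the fingers measure 114 mm over their backs; the gripper's body (76 mm by 85 mm) begins 54 mm behind the grasp point. The pads swing forward as they close: fully open they stand 13 mm farther back than shut.
Start: joints at [91.599, 2.303, 4.859, 0, -92.561, -19.12], TCP at [0.181, 0.572, 0.256] pointing down, gripper open.
Joint ranges: [-146.85, 146.85], [-73.84, 115.35], [-62.03, 85.46], [-188.31, 113.3], [-161.28, -10.13], [-171.36, 171.36]. Speed limits (degrees/s): [147.25, 147.25, 172.46, 180, 180, 180].

## Interface

Orientations are given as [roll, pitch, yaw] about the fixed x, y, z axes, in that order (R = Rz(yaw) Ry(pitch) Rx(roll)).
In Python, from cell import manip, imaging, order gives the robot as it stands.
- The arm moves only by the tool drive_tool, never from a script. Its argument "plan" is a list of rows, each a list of 5 numbers: the shift along the tool's x, y, z in m, then the turn about the tool's z in rad, then the closure, from -1 (fully open) to 1 (shut). In form: [[tx, ty, tz, twist, grip], ...]. A call has 1 to 8 rows; each row is the pose to reach, as a shift and turn from the pose commanded when the call began, along the tool's axes at that moment; what a row does not reach only later rows make up. A row lasts 1/12 s, in which the tool goes at most 41.7 mm and 7.16 degrees, less where a joint would pass 70% of its speed; a pose out of reach is approached as far as the arm can. A call with a gripper value outside its range is refused whole. The fingers move at their own pace and stop on an object; the grip force is fixed at half the most. Time passes only in rows, so rows that repeat a pose let the fingers close. It gives the time, the measured TCP pose, the force, the opening and the grip force at its end, in the units of the state.
- manip.state(): the state, without advancing time (a new reading comes with each control period).
- imaging.get_image(name): name is "scene" or "top"; returns (picture, depth): 400x640x3 uint8, red, green, blue; 400x640 float32, m along the optical axis (not along the pixel's ray), 0 where there is no reading.
- imaging.calibration(name): a dict with "intrinsics" (3x3 intrinsics, pixels), "R" (3x3) and "t" (3): a world point X has camera coordinates R X + t. Camera axes: x right, y down, z forward; pixel columns grow to the right and rows downward; lengths in m; the calibration is good to about 2 mm. A picture is of the moment at which its call begins. calibration takes no time and is no camera call.
- order.sign_off(): hands the job in; it is judged then, once.
The state is a dict: "time": time; "joint_positions": joint angles; "joint_vel": joint speeds; "joint_torque": joint torques, N m; "position": TCP position; "ee_rot": TCP orientation; "contact_force": force on the tool from outside, world axes, zero at the start; "moment": the same for the moment, N m; "width": finger opening in m; "finger_force": force on a finger pad.
Only numpy, scipy, OpenCV 4.12 (cv2) and the standard library are available. Lean on these libraries where they do the work, as an engineer would, in place of code of your own. Each camera call takes 0.05 s, during which the arm holds its last target. There are 200 camera calls.

## Working session

There is one attempt and no reset: what is moved stays moved. The work goes in short steps, Python scripts to look and compute and a tool call to move; the robot and the scene stay as the last step left them, time stands still between calls to the robot, and variables do not carry over. Pictures are saved under pics/ and viewed, at most 10 in all, crops included, and the job is handed in when it is done.

Besides the shell and the picture viewer there is one more tool, called after "Emit:" by a JSON object that holds its "api" and its "payload". drive_tool: Moves the arm, as the interface text tells. Its arguments: {"type":"object","properties":{"plan":{"type":"array","items":{"type":"array","items":{"type":"number"}}}},"required":["plan"]}

```bash
mkdir -p pics
python3 - <<'E'
from cell import manip, imaging
import cv2,numpy as np
for n in("scene","top"):
    p,d=imaging.get_image(n); cv2.imwrite(f"pics/{n}0.png",p[:,:,::-1]); np.save(f"pics/{n}0.npy",d)
    c=imaging.calibration(n);print(c)
print(manip.state())
E
```

```text
{'intrinsics': array([[444.98117264,   0.        , 322.31265637],
       [  0.        , 444.98117264, 192.87661476],
       [  0.        ,   0.        ,   1.        ]]), 'R': array([[ 0.52832836,  0.84890099, -0.01537078],
       [ 0.6699987 , -0.42796862, -0.60658438],
       [-0.52150829,  0.31017733, -0.79487051]]), 't': array([-0.2547348 , -0.23088584,  1.96216246])}
{'intrinsics': array([[494.49029816,   0.        , 325.74563034],
       [  0.        , 494.49029816, 192.82782792],
       [  0.        ,   0.        ,   1.        ]]), 'R': array([[ 0.01746782, -0.99984092,  0.00360692],
       [-0.99494716, -0.01773882, -0.09882046],
       [ 0.09886872, -0.00186251, -0.99509874]]), 't': array([-0.03376539,  0.52812421,  1.48093529])}
{'time': 0.1, 'joint_positions': array([ 9.15994113e+01,  2.33718021e+00,  4.80695961e+00, -2.31134515e-02,
       -9.25608270e+01, -1.91176277e+01]), 'joint_vel': array([ 9.54921375e-05, -7.11557119e-03,  1.83508224e-01,  9.90091131e-02,
       -9.86220749e-02,  4.71513101e-02]), 'joint_torque': array([-3.94423550e-03, -3.69338393e+01,  3.48284054e+01,  6.95177570e+00,
       -4.47078099e-03,  1.38744440e-06]), 'position': array([0.18047676, 0.57194802, 0.25534975]), 'ee_rot': array([ 1.79906411e+02, -8.00039152e-03, -1.75171955e+01]), 'contact_force': array([-0.63036314, -0.14425693,  0.91723746]), 'moment': array([ 0.02135727, -0.00235256, -0.0513606 ]), 'finger_force': 0.0, 'width': 0.08511130535487993}
```

View pics/scene0.png

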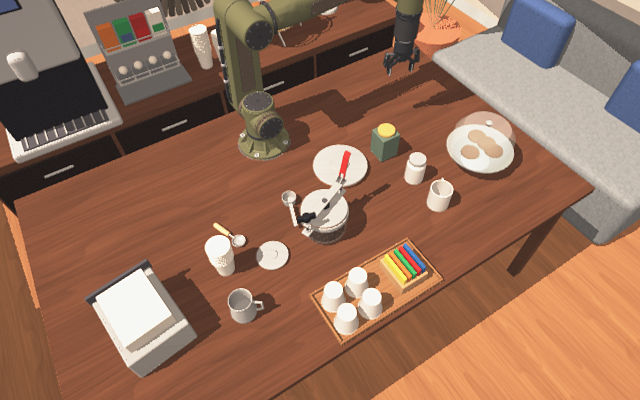

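View pics/top0.png

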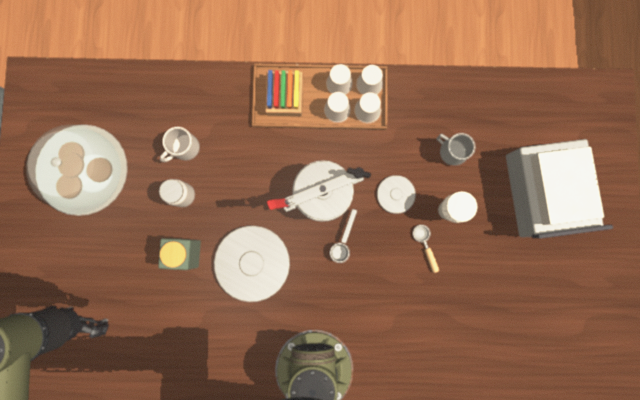

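The scene shows the clamped canister at top px (323,191), with the red lever end at (278,204) and the black nut at (358,174). Look-alikes are the large loose lid at (252,264) and the small lid at (396,195). I choose the one at (323,191), since it sits under the bar, and will check it in a crop.

```bash
cat > h.py <<'E'
import numpy as np,cv2
from cell import manip, imaging
def cloud(n,d):
    c=imaging.calibration(n);K=c["intrinsics"];v,u=np.mgrid[:400,:640]
    P=np.stack([(u-K[0,2])/K[0,0]*d,(v-K[1,2])/K[1,1]*d,d],-1)
    return (P-c["t"])@c["R"]
def proj(n,X):
    c=imaging.calibration(n);q=c["intrinsics"]@(c["R"]@np.asarray(X,float)+c["t"]);return q[:2]/q[2]
E
python3 - <<'E'
from h import *
ims=[]
for n,(x0,y0,x1,y1) in dict(top=(255,140,395,240),scene=(270,140,390,250)).items():
    p=cv2.imread(f"pics/{n}0.png").astype(int);X=cloud(n,np.load(f"pics/{n}0.npy"))
    m=np.zeros((400,640),bool);m[y0:y1,x0:x1]=1
    red=m&(p[...,2]>150)&(p[...,1]<80)&(X[...,2]>.1);blk=m&(p.max(-1)<60)&(X[...,2]>.15)
    for k,s in(("red",red),("blk",blk)):
        Q=X[s];print(n,k,s.sum(),Q.mean(0).round(4),Q.min(0).round(4),Q.max(0).round(4))
        if k=="blk":
            t=Q[Q[:,2]>np.percentile(Q[:,2],90)-.006];mu=t.mean(0);w,v=np.linalg.eigh(np.cov(t[:,:2].T));print(" top",len(t),mu.round(4),np.degrees(np.arctan2(v[1,1],v[0,1])),np.sqrt(w))
    s=m&(abs(X[...,2]-.126)<.012);Q=X[s];print(n,"lid",s.sum(),Q.min(0),Q.max(0))
    s=m&(X[...,2]>.16)&(X[...,2]<.178)&(p.min(-1)>90);Q=X[s];mu=Q.mean(0);w,v=np.linalg.eigh(np.cov(Q[:,:2].T));print(n,"bar",len(Q),mu.round(4),np.degrees(np.arctan2(v[1,1],v[0,1])))
    ims.append(cv2.resize(cv2.imread(f"pics/{n}0.png")[y0:y0+100,x0:x0+120],(400,333),interpolation=2))
cv2.imwrite("pics/crop1.png",np.hstack(ims))
E
```

```text
top red 109 [0.478  0.1005 0.2565] [0.4619 0.0814 0.2084] [0.4911 0.123  0.2939]
top blk 1 [ 0.5583 -0.1344  0.2062] [ 0.5583 -0.1344  0.2062] [ 0.5583 -0.1344  0.2062]
 top 1 [ 0.5583 -0.1344  0.2062] nan [nan nan]
top lid 2116 [ 0.44154087 -0.12213111  0.11405239] [0.61460773 0.09119633 0.13792199]
top bar 732 [ 0.5262 -0.0127  0.1714] 113.02570235467252
scene red 118 [0.4783 0.0962 0.2514] [0.4613 0.0763 0.1998] [0.4933 0.1165 0.2925]
scene blk 126 [ 0.5776 -0.1148  0.2087] [ 0.5382 -0.4912  0.15  ] [ 1.3126 -0.0103  1.4157]
 top 60 [ 0.5843 -0.1221  0.2284] 152.9224256505243 [0.01525663 0.10736123]
scene lid 1219 [ 0.3645524  -0.12881533  0.11400249] [0.61526947 0.38064926 0.13799312]
scene bar 359 [ 0.5277 -0.0143  0.1717] 114.45169356422254<stdin>:10: RuntimeWarning: Degrees of freedom <= 0 for slice
  c *= np.true_divide(1, fact)
  c *= np.true_divide(1, fact)
```

View pics/crop1.png

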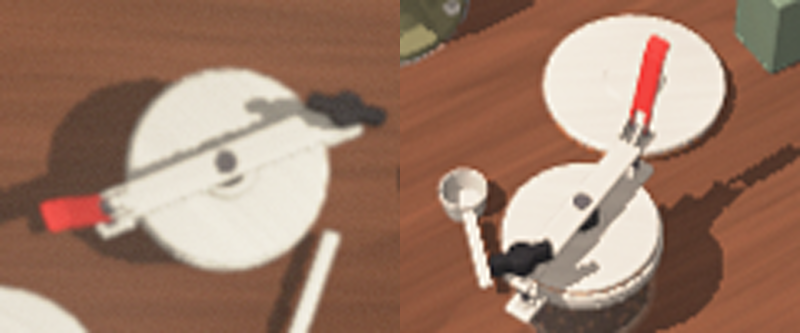

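Run:
```python
from h import *
for n,(x0,y0,x1,y1) in dict(top=(335,155,385,195),scene=(285,195,325,240)).items():
    p=cv2.imread(f"pics/{n}0.png").astype(int);X=cloud(n,np.load(f"pics/{n}0.npy"))
    m=np.zeros((400,640),bool);m[y0:y1,x0:x1]=1
    s=m&(p.max(-1)<85)&(X[...,2]>.185)&(X[...,2]<.24);Q=X[s]
    print(n,len(Q),Q.min(0).round(4),Q.max(0).round(4),np.percentile(Q[:,2],[10,50,75,90,97]).round(4))
    t=Q[Q[:,2]>np.percentile(Q[:,2],95)-.012]
    r=cv2.minAreaRect(t[:,:2].astype(np.float32)*1000);w,v=np.linalg.eigh(np.cov(t[:,:2].T))
    print(len(t),t.mean(0).round(4),r,np.degrees(np.arctan2(v[1,1],v[0,1])))
    # lid boss and lid outline; bar ends
    s=(X[...,2]>.118)&(X[...,2]<.13)&(p.min(-1)>120)&(np.hypot(X[...,0]-.525,X[...,1]+.013)<.1);Q=X[s]
    c,rr=cv2.minEnclosingCircle(Q[:,:2].astype(np.float32));print("lid",c,rr,Q[:,2].mean())
    s=(p[...,2]>130)&(p[...,1]<90)&(X[...,2]>.19)&(np.hypot(X[...,0]-.48,X[...,1]-.1)<.1);Q=X[s];i=Q[:,2].argsort()[-12:]
    print("tip",Q[i].mean(0), proj("top",[.558,-.11,.21]))
    w,v=np.linalg.eigh(np.cov(Q.T));print(Q.mean(0),v[:,2])
```

```text
top 140 [ 0.5552 -0.1398  0.1874] [ 0.5803 -0.0803  0.2158] [0.2021 0.2078 0.2097 0.2115 0.2127]
132 [ 0.5674 -0.1107  0.2079] ((566.9199829101562, -111.10563659667969), (59.0479736328125, 24.224742889404297), 64.69731140136719) 78.09678858113371
lid (0.5277697443962097, -0.014115932397544384) 0.0865476205945015 0.12704544989937877
tip [0.47068466 0.11792851 0.29328335] [358.05314078 175.74400959]
[0.47644395 0.10308457 0.26282957] [-0.14876117  0.35573455  0.92267169]
scene 126 [ 0.5587 -0.1459  0.1861] [ 0.585  -0.0859  0.2154] [0.1913 0.2054 0.2081 0.2104 0.2116]
91 [ 0.5725 -0.1172  0.2067] ((570.5725708007812, -116.32331848144531), (55.22648239135742, 25.994285583496094), 54.70180892944336) 74.3910671977298
lid (0.526139497756958, -0.007978234440088272) 0.09504123032093048 0.12622656624033585
tip [0.47306954 0.11089263 0.28916027] [358.05314078 175.74400959]
[0.47858143 0.09633504 0.25114304] [-0.12038381  0.31004143  0.94307055]
```

Run:
```python
from h import *
D={n:np.mean([imaging.get_image(n)[1] for _ in range(4)],0) for n in("top","scene")}
for n in D:
    p=cv2.imread(f"pics/{n}0.png").astype(int);X=cloud(n,D[n])
    C=np.array([.5275,-.0135]);a=np.radians(113);ey=np.array([np.cos(a),np.sin(a)]);ex=np.array([ey[1],-ey[0]])
    q=X[...,:2]-C;x=q@ex;y=q@ey;z=X[...,2]
    s=(abs(y)<.13)&(abs(x)<.03)&(z>.155)&(z<.182)&(p.min(-1)>70)
    xc=np.median(x[s]);print(n,s.sum(),"xoff",xc)
    for lo in np.arange(-.13,.13,.02):
        k=s&(y>=lo)&(y<lo+.02)&(abs(x-xc)<.011);kk=s&(y>=lo)&(y<lo+.02)
        if k.sum()>3: print(round(lo+.01,2),k.sum(),np.median(z[k]).round(4),z[k].std().round(4),"x",x[kk].mean().round(4), "ext",x[kk].min().round(3),x[kk].max().round(3))
    k=s&(abs(x-xc)<.011)&(abs(y)<.085)&(abs(y)>.02);f=np.polyfit(y[k],z[k],1);print("fit",f,"nut end",np.polyval(f,-.105),"cam end",np.polyval(f,.105))
    r=np.hypot(*(q.reshape(-1,2).T)).reshape(z.shape)
    k=(r<.075)&(r>.035)&(abs(x)>.022)&(z>.115)&(z<.14);print("lidz",np.median(z[k]),k.sum())
    k=(r<.3)&(r>.12)&(z<.01)&(z>-.01);print("table",np.median(z[k]))
    k=(np.hypot(x,y+.105)<.036)&(z>.195)&(z<.24)&(p.max(-1)<85);print("nutz",np.percentile(z[k],[25,50,75,90]))
```

```text
top 743 xoff -0.0008395569450663187
-0.1 12 0.1694 0.0017 x -0.0086 ext -0.014 0.005
-0.08 56 0.1698 0.0012 x -0.0008 ext -0.014 0.015
-0.06 53 0.1702 0.0013 x 0.0002 ext -0.014 0.015
-0.04 54 0.1707 0.0012 x 0.0005 ext -0.014 0.015
-0.02 56 0.1707 0.0014 x -0.0003 ext -0.015 0.015
0.0 57 0.1737 0.0016 x -0.0003 ext -0.015 0.015
0.02 56 0.1722 0.0014 x -0.0004 ext -0.015 0.015
0.04 58 0.1727 0.0014 x -0.0005 ext -0.015 0.014
0.06 58 0.1722 0.0013 x -0.0005 ext -0.015 0.014
0.08 50 0.1731 0.0013 x -0.0006 ext -0.015 0.014
0.1 22 0.1742 0.0021 x -0.0034 ext -0.015 0.014
0.12 4 0.1757 0.0016 x -0.0094 ext -0.015 0.005
fit [0.02050812 0.17148494] nut end 0.16933158241382718 cam end 0.17363828848878088
lidz 0.13240740052416905 1234
table 0.0005652602806611893
nutz [0.20682857 0.208175   0.20918227 0.21003273]
scene 389 xoff 0.0011738939545050406
-0.12 21 0.1702 0.0032 x 0.0021 ext -0.016 0.013
-0.1 9 0.1711 0.0028 x 0.011 ext 0.005 0.014
-0.06 24 0.1706 0.0017 x -0.0005 ext -0.016 0.014
-0.04 32 0.1713 0.002 x -0.0004 ext -0.015 0.013
-0.02 34 0.1712 0.0018 x -0.0007 ext -0.016 0.012
0.0 35 0.1736 0.0045 x -0.0005 ext -0.017 0.013
0.02 30 0.1727 0.0014 x -0.0011 ext -0.015 0.013
0.04 28 0.1731 0.0018 x -0.0014 ext -0.017 0.012
0.06 31 0.1733 0.0018 x -0.0012 ext -0.017 0.012
0.08 30 0.174 0.0017 x -0.0012 ext -0.016 0.013
0.1 14 0.1741 0.0025 x 0.0003 ext -0.011 0.012
fit [0.02577024 0.17186405] nut end 0.1691581782729289 cam end 0.17456992856961656
lidz 0.13306530863731642 567
table 0.001196834310811606
nutz [0.20355155 0.20733402 0.20935178 0.21007386]
```

```bash
cat > m.py <<'E'
from h import *
def measure(N=8):
    C=np.array([.5275,-.0135]);a=np.radians(113);ey=np.array([np.cos(a),np.sin(a)]);ex=np.array([ey[1],-ey[0]])
    for n in("top","scene"):
        I=[imaging.get_image(n) for _ in range(N)]
        d=np.median([i[1] for i in I],0);p=I[0][0].astype(int);X=cloud(n,d)
        q=X[...,:2]-C;x=q@ex;y=q@ey;z=X[...,2];r=np.hypot(x,y)
        def plane(k):
            for _ in range(4):
                A=np.c_[x[k],y[k],np.ones(k.sum())];f,*_=np.linalg.lstsq(A,z[k],rcond=None)
                k=k&(abs(z-f[0]*x-f[1]*y-f[2])<.003)
            return f.round(4),k.sum()
        print(n,"table",plane((r<.3)&(r>.12)&(abs(z)<.01)))
        print(" lid",plane((r<.072)&(r>.033)&(abs(x)>.022)&(z>.115)&(z<.145)))
        print(" boss",plane((r<.024)&(abs(x)>.0)&(z>.128)&(z<.145)))
        f,k=plane((abs(x)<.012)&(abs(y)<.088)&(abs(y)>.018)&(z>.158)&(z<.18));print(" bar",f,k,"drop over 210",f[1]*.21)
        k=(np.hypot(x,y+.105)<.042)&(z>.195)&(z<.24)&(p.max(-1)<95);t=np.c_[x[k],y[k]]
        w,v=np.linalg.eigh(np.cov(t.T));print(" wing",k.sum(),t.mean(0).round(4),np.degrees(np.arctan2(v[1,1],v[0,1])).round(1),"long/short",np.sqrt(w).round(4),"ztop",np.percentile(z[k],[60,90]).round(4))
        cv2.imwrite(f"pics/{n}_last.png",I[0][0][:,:,::-1])
if __name__=="__main__": measure()
E
python3 m.py; python3 -c "
import cv2,numpy as np
a=cv2.imread('pics/top_last.png')[150:200,325:395];b=cv2.imread('pics/scene_last.png')[185:245,280:350]
cv2.imwrite('pics/crop2.png',np.hstack([cv2.resize(a,(400,286),interpolation=2),cv2.resize(b,(400,343),interpolation=2)[:286]]))"
```

```text
top table (array([ 0.0005, -0.0001,  0.0006]), np.int64(16961))
 lid (array([1.200e-03, 1.000e-04, 1.324e-01]), np.int64(1134))
 boss (array([-0.0036,  0.0033,  0.1365]), np.int64(47))
 bar [-0.0005  0.0225  0.1717] 428 drop over 210 0.004725
 wing 147 [-0.0009 -0.1051] 55.3 long/short [0.0054 0.0165] ztop [0.2083 0.2099]
scene table (array([-0.0008, -0.0013,  0.0011]), np.int64(9032))
 lid (array([-2.200e-03, -1.000e-04,  1.331e-01]), np.int64(517))
 boss (array([-0.091 , -0.0353,  0.1376]), np.int64(38))
 bar [-0.0548  0.0198  0.1719] 193 drop over 210 0.004158
 wing 103 [ 0.001  -0.1131] 52.1 long/short [0.0051 0.0165] ztop [0.208 0.21 ]
```

View pics/crop2.png

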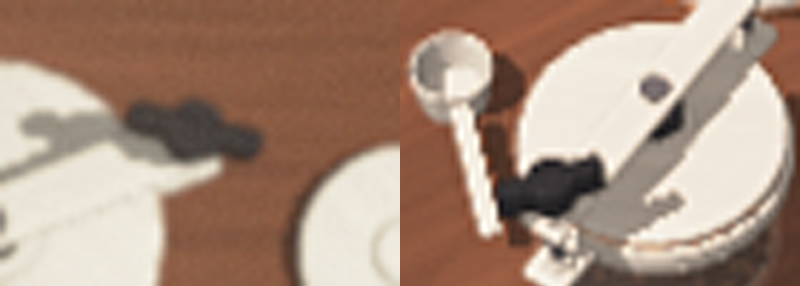

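The close crop shows the nut's black wing bar over the bar's near end, at about (190,130) on the left and (550,185) on the right. It lies at about 77° world, roughly 54° from canister x. The bar tilts about 4.7 mm, so the nut is already turned some 2–3 rad. Next I move above the nut.

Emit:
{"api": "drive_tool", "payload": {"plan": [[0,0,-0.04,0,-1],[0,0,-0.08,0,-1],[0,0,-0.12,0,-1],[0,0,-0.145,0,-1],[0.031,0.028,-0.145,0.12,-1],[0.062,0.056,-0.145,0.24,-1],[0.093,0.084,-0.145,0.36,-1],[0.124,0.112,-0.145,0.48,-1]]}}

```text
time: 1.97
position: [0.2654, 0.427, 0.4013]
ee_rot: [-180.0, -0.0, -45.3]
contact_force: [0.6, -0.1, 0.6]
width: 0.0852
finger_force: 0.0
```

```bash
cat >> h.py <<'E'
def go(x,y,z,yaw):
    s=manip.state();p=s["position"];r=s["ee_rot"];a=np.radians(r[2]);dx,dy=x-p[0],y-p[1]
    tw=(r[2]-yaw+180)%360-180
    print("t",round(s["time"],2),"pos",p.round(4),"rot",r.round(2),"j6",s["joint_positions"][5].round(1),"w",round(s["width"],4))
    print("F",s["contact_force"].round(1),"M",s["moment"].round(2))
    print("MOVE",np.round([dx*np.cos(a)+dy*np.sin(a),dx*np.sin(a)-dy*np.cos(a),p[2]-z,np.radians(tw)],4))
E
python3 -c "
from h import *
go(.568,-.1105,.40,-103)"
```

```text
t 1.97 pos [0.2654 0.427  0.4013] rot [-1.800e+02 -1.000e-02 -4.531e+01] j6 -36.5 w 0.0852
F [ 0.6 -0.1  0.6] M [ 0.11 -0.17  0.01]
MOVE [0.5949 0.1628 0.0013 1.0068]
```

Emit:
{"api": "drive_tool", "payload": {"plan": [[0.04,0.011,0,0.12,-1],[0.08,0.022,0,0.24,-1],[0.12,0.033,0,0.36,-1],[0.16,0.044,0,0.48,-1],[0.2,0.055,0,0.6,-1],[0.24,0.066,0,0.72,-1],[0.28,0.077,0,0.84,-1],[0.32,0.088,0,0.96,-1]]}}

```text
time: 2.63
position: [0.4292, 0.1378, 0.4018]
ee_rot: [-179.9, 0.1, -100.3]
contact_force: [-0.2, -0.1, -0.4]
width: 0.0855
finger_force: 0.0
```

```bash
python3 -c "
from h import *
go(.568,-.1105,.28,-103)"
```

```text
t 2.63 pos [0.4292 0.1378 0.4018] rot [-1.7995e+02  6.0000e-02 -1.0034e+02] j6 -54.0 w 0.0855
F [-0.2 -0.1 -0.4] M [ 0.06 -0.16  0.06]
MOVE [ 0.2193 -0.1811  0.1218  0.0464]
```

Emit:
{"api": "drive_tool", "payload": {"plan": [[0.031,-0.026,0,0.046,-1],[0.062,-0.052,0,0.046,-1],[0.094,-0.078,0,0.046,-1],[0.125,-0.104,0.02,0.046,-1],[0.155,-0.128,0.045,0.046,-1],[0.185,-0.153,0.07,0.046,-1],[0.21,-0.174,0.1,0.046,-1],[0.2195,-0.181,0.122,0.046,-1]]}}

```text
time: 3.3
position: [0.5698, -0.1104, 0.2789]
ee_rot: [-179.9, -0.0, -102.8]
contact_force: [1.0, 1.2, 0.6]
width: 0.0856
finger_force: 0.0
```

```bash
python3 -c "
from h import *
go(.568,-.1105,.2085,-103)
p,d=imaging.get_image('scene')
cv2.imwrite('pics/n1.png',cv2.resize(p[150:250,250:370,::-1],(720,600),interpolation=2))"
```

```text
t 3.3 pos [ 0.5698 -0.1104  0.2789] rot [-1.7990e+02 -1.0000e-02 -1.0276e+02] j6 -21.6 w 0.0856
F [1.  1.2 0.6] M [ 0.07 -0.09 -0.01]
MOVE [0.0005 0.0018 0.0704 0.0043]
```

View pics/n1.png

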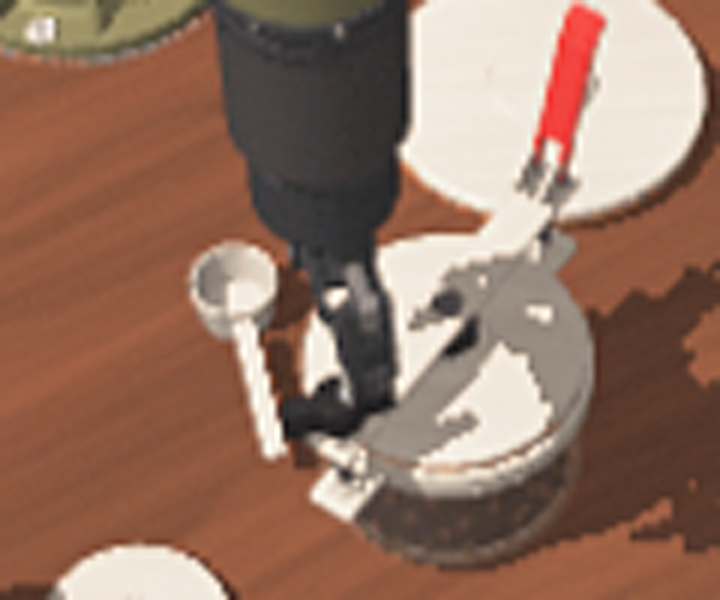

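The gripper hangs over the nut at (340,400) in the crop, straddling the wing. Next I descend and grip.

Emit:
{"api": "drive_tool", "payload": {"plan": [[0,0.0015,0.035,0,-1],[0,0.0015,0.07,0,-1],[0,0.0015,0.07,0,-1],[0,0.0015,0.07,0,1],[0,0.0015,0.07,0,1],[0,0.0015,0.07,0,1],[0,0.0015,0.07,0,1],[0,0.0015,0.07,0,1]]}}

```text
time: 4.02
position: [0.5681, -0.1073, 0.2113]
ee_rot: [-179.8, 0.0, -102.6]
contact_force: [-0.8, 0.1, -0.2]
width: 0.0253
finger_force: 0.0
```

Emit:
{"api": "drive_tool", "payload": {"plan": [[0,0,0,0,1],[0,0,0,0,1],[0,0,0,0,1],[0,0,0,0,1]]}}

```text
time: 4.35
position: [0.5698, -0.1078, 0.2114]
ee_rot: [-179.6, 0.0, -102.7]
contact_force: [9.5, -3.9, -0.1]
width: 0.0132
finger_force: 61.6
```

```bash
python3 -c "
from h import *
go(.568,-.1105,.2085,-103)"
```

```text
t 4.35 pos [ 0.5698 -0.1078  0.2114] rot [-1.7958e+02  4.0000e-02 -1.0266e+02] j6 -21.8 w 0.0132
F [ 9.5 -3.9 -0.1] M [-0.71 -2.73  0.02]
MOVE [0.003  0.0011 0.0029 0.006 ]
```

Emit:
{"api": "drive_tool", "payload": {"plan": [[0,0,0,0,0.3],[0.003,-0.003,0.002,0,0.3],[0.003,-0.003,0.002,0,0.3],[0.003,-0.003,0.002,0,1],[0.003,-0.003,0.002,0,1],[0.003,-0.003,0.002,0,1],[0.003,-0.003,0.002,0,1],[0.003,-0.003,0.002,0,1]]}}

```text
time: 5.02
position: [0.5696, -0.1113, 0.2075]
ee_rot: [-180.0, -0.0, -102.7]
contact_force: [-0.0, -1.8, 1.0]
width: 0.013
finger_force: 61.9
```

```bash
python3 -c "
from h import *
go(.568,-.1105,.2085,-103)"
```

```text
t 5.02 pos [ 0.5696 -0.1113  0.2075] rot [-1.8000e+02 -3.0000e-02 -1.0266e+02] j6 -21.4 w 0.013
F [-0.  -1.8  1. ] M [-0.42  0.23  0.03]
MOVE [-0.0004  0.0017 -0.001   0.0059]
```

Now I find the slack end-stop gently, since it gives the nut's true reading. Turning back needs a matching rise of 1.6 mm/rad.

Emit:
{"api": "drive_tool", "payload": {"plan": [[0,0,-0.0002,-0.11,1],[0,0,-0.0004,-0.22,1],[0,0,-0.0005,-0.33,1],[0,0,-0.0007,-0.44,1],[0,0,-0.0009,-0.55,1],[0,0,-0.0011,-0.66,1],[0,0,-0.0012,-0.77,1],[0,0,-0.0014,-0.88,1]]}}

```text
time: 5.68
position: [0.5691, -0.1113, 0.2088]
ee_rot: [179.9, 0.0, -52.0]
contact_force: [-2.9, -1.1, 1.7]
width: 0.013
finger_force: 61.5
```

```bash
python3 -c "
from h import *
go(.568,-.1105,.2085,-103)"
```

```text
t 5.68 pos [ 0.5691 -0.1113  0.2088] rot [ 1.7995e+02  3.0000e-02 -5.1960e+01] j6 29.3 w 0.013
F [-2.9 -1.1  1.7] M [-0.21  0.94 -0.22]
MOVE [-1.300e-03  4.000e-04  3.000e-04  8.908e-01]
```

Emit:
{"api": "drive_tool", "payload": {"plan": [[0,0,-0.0002,-0.1,1],[0,0,-0.0003,-0.2,1],[0,0,-0.0005,-0.3,1],[0,0,-0.0006,-0.4,1],[0,0,-0.0008,-0.5,1],[0,0,-0.001,-0.6,1],[0,0,-0.0011,-0.7,1],[0,0,-0.0013,-0.8,1]]}}

```text
time: 6.35
position: [0.5689, -0.1116, 0.2102]
ee_rot: [180.0, 0.1, -6.2]
contact_force: [-4.8, -1.9, 1.7]
width: 0.013
finger_force: 61.1
```

```bash
python3 -c "
from h import *
go(.568,-.1105,.2085,-103)"
```

```text
t 6.35 pos [ 0.5689 -0.1116  0.2102] rot [ 1.7996e+02  9.0000e-02 -6.1800e+00] j6 75.1 w 0.013
F [-4.8 -1.9  1.7] M [-0.38  1.17 -0.23]
MOVE [-1.0000e-03 -1.0000e-03  1.7000e-03  1.6899e+00]
```

Emit:
{"api": "drive_tool", "payload": {"plan": [[0,0,-0.0001,-0.05,1],[0,0,-0.0002,-0.1,1],[0,0,-0.0003,-0.15,1],[0,0,-0.0003,-0.2,1]]}}

```text
time: 6.68
position: [0.5688, -0.1117, 0.2104]
ee_rot: [180.0, 0.1, 5.1]
contact_force: [-5.2, -2.9, 2.4]
width: 0.0129
finger_force: 61.1
```

```bash
python3 -c "
from h import *
go(.568,-.1105,.2085,-103)"
```

```text
t 6.68 pos [ 0.5688 -0.1117  0.2104] rot [1.7997e+02 1.0000e-01 5.1400e+00] j6 86.4 w 0.0129
F [-5.2 -2.9  2.4] M [-0.46  1.15 -0.19]
MOVE [-7.0000e-04 -1.3000e-03  1.9000e-03  1.8874e+00]
```

Emit:
{"api": "drive_tool", "payload": {"plan": [[0,0,-0.0001,-0.05,1],[0,0,-0.0002,-0.1,1],[0,0,-0.0003,-0.15,1],[0,0,-0.0003,-0.2,1]]}}

```text
time: 7.02
position: [0.5688, -0.1118, 0.2108]
ee_rot: [180.0, 0.1, 16.6]
contact_force: [-4.4, -2.6, 1.9]
width: 0.013
finger_force: 61.2
```

```bash
python3 -c "
from h import *
go(.568,-.1105,.2085,-103)"
```

```text
t 7.02 pos [ 0.5688 -0.1118  0.2108] rot [1.7999e+02 1.0000e-01 1.6590e+01] j6 97.9 w 0.013
F [-4.4 -2.6  1.9] M [-0.52  1.19 -0.15]
MOVE [-4.0000e-04 -1.5000e-03  2.3000e-03  2.0873e+00]
```

Emit:
{"api": "drive_tool", "payload": {"plan": [[0,0,-0.0001,-0.05,1],[0,0,-0.0002,-0.1,1],[0,0,-0.0003,-0.15,1]]}}

```text
time: 7.27
position: [0.5689, -0.1119, 0.211]
ee_rot: [180.0, 0.1, 25.2]
contact_force: [-4.0, -3.2, 0.8]
width: 0.0128
finger_force: 61.9
```

```bash
python3 -c "
from h import *
go(.568,-.1105,.2085,-103)"
```

```text
t 7.27 pos [ 0.5689 -0.1119  0.211 ] rot [1.800e+02 1.000e-01 2.516e+01] j6 106.5 w 0.0128
F [-4.  -3.2  0.8] M [-0.68  1.01 -0.9 ]
MOVE [-2.0000e-04 -1.6000e-03  2.5000e-03  2.2368e+00]
```

The stop came at tool yaw of about 23.5°, with the moment jumping to −0.9, so that is nut = 0. This also matches the wing lying along canister x. The nut had stood at about 2.2, and 5.2 corresponds to yaw −274.5 (mod 180: −94.5). Next I screw down.

Emit:
{"api": "drive_tool", "payload": {"plan": [[0,0,0.0002,0.12,1],[0,0,0.0004,0.24,1],[0,0,0.0006,0.36,1],[0,0,0.0008,0.48,1],[0,0,0.001,0.6,1],[0,0,0.0011,0.72,1],[0,0,0.0013,0.84,1],[0,0,0.0015,0.96,1]]}}

```text
time: 7.93
position: [0.569, -0.1114, 0.2095]
ee_rot: [179.9, 0.1, -30.2]
contact_force: [-3.9, -1.2, 1.7]
width: 0.0129
finger_force: 61.2
```

Emit:
{"api": "drive_tool", "payload": {"plan": [[0,0,0.0002,0.12,1],[0,0,0.0004,0.24,1],[0,0,0.0006,0.36,1],[0,0,0.0008,0.48,1],[0,0,0.001,0.6,1],[0,0,0.0011,0.72,1],[0,0,0.0013,0.84,1],[0,0,0.0015,0.96,1]]}}

```text
time: 8.6
position: [0.5694, -0.1112, 0.208]
ee_rot: [180.0, -0.0, -85.2]
contact_force: [-0.4, -1.9, -0.2]
width: 0.0127
finger_force: 61.2
```

Emit:
{"api": "drive_tool", "payload": {"plan": [[0,0,0.0002,0.12,1],[0,0,0.0004,0.24,1],[0,0,0.0006,0.36,1],[0,0,0.0008,0.48,1],[0,0,0.001,0.6,1],[0,0,0.0011,0.72,1],[0,0,0.0013,0.84,1],[0,0,0.0015,0.96,1]]}}

```text
time: 9.27
position: [0.5699, -0.1115, 0.2065]
ee_rot: [-179.9, -0.0, -140.2]
contact_force: [3.0, -3.2, -0.5]
width: 0.0129
finger_force: 61.3
```

Emit:
{"api": "drive_tool", "payload": {"plan": [[0,0,0.0002,0.12,1],[0,0,0.0004,0.24,1],[0,0,0.0006,0.36,1],[0,0,0.0008,0.48,1],[0,0,0.001,0.6,1],[0,0,0.0011,0.72,1],[0,0,0.0013,0.84,1],[0,0,0.0015,0.96,1]]}}

```text
time: 9.93
position: [0.5702, -0.1122, 0.2049]
ee_rot: [-179.9, 0.1, 164.7]
contact_force: [7.6, -8.1, -0.6]
width: 0.0127
finger_force: 62.4
```

```bash
python3 -c "
from h import *
go(.569,-.111,.2085,-94.5)"
```

```text
t 9.93 pos [ 0.5702 -0.1122  0.2049] rot [-1.7993e+02  9.0000e-02  1.6471e+02] j6 -114.0 w 0.0127
F [ 7.6 -8.1 -0.6] M [-2.2  -1.51  0.16]
MOVE [ 1.4000e-03  9.0000e-04 -3.6000e-03 -1.7592e+00]
```

Emit:
{"api": "drive_tool", "payload": {"plan": [[0,0,0,0,-1],[0,0,0,0,-1],[0,0,0,0,-1],[0,0,0,0,-1],[0,0,-0.02,0,-1],[0,0,-0.035,-0.12,-1],[0,0,-0.035,-0.24,-1],[0,0,-0.035,-0.36,-1]]}}

```text
time: 10.6
position: [0.5701, -0.1109, 0.2414]
ee_rot: [-180.0, 0.1, -173.9]
contact_force: [-0.8, 0.7, -0.9]
width: 0.0853
finger_force: 0.0
```

Emit:
{"api": "drive_tool", "payload": {"plan": [[0,0,0,-0.12,-1],[0,0,0,-0.24,-1],[0,0,0,-0.36,-1],[0,0,0,-0.48,-1],[0,0,0,-0.6,-1],[0,0,0,-0.72,-1],[0,0,0,-0.84,-1],[0,0,0,-0.96,-1]]}}

```text
time: 11.27
position: [0.5697, -0.1108, 0.24]
ee_rot: [-180.0, 0.0, -118.9]
contact_force: [-0.3, 0.3, 0.3]
width: 0.0856
finger_force: 0.0
```

Emit:
{"api": "drive_tool", "payload": {"plan": [[0,0,0,-0.12,-1],[0,0,0,-0.24,-1],[0,0,0,-0.36,-1],[0,0,0,-0.48,-1],[0,0,0,-0.6,-1],[0,0,0,-0.72,-1],[0,0,0,-0.84,-1],[0,0,0,-0.96,-1]]}}

```text
time: 11.93
position: [0.5697, -0.1108, 0.24]
ee_rot: [-180.0, 0.0, -63.9]
contact_force: [0.1, -0.9, -0.3]
width: 0.0855
finger_force: 0.0
```

Emit:
{"api": "drive_tool", "payload": {"plan": [[0,0,0,-0.12,-1],[0,0,0,-0.24,-1],[0,0,0,-0.36,-1],[0,0,0,-0.48,-1],[0,0,0,-0.6,-1],[0,0,0,-0.72,-1],[0,0,0,-0.84,-1],[0,0,0,-0.86,-1]]}}

```text
time: 12.6
position: [0.5697, -0.1109, 0.24]
ee_rot: [-180.0, -0.0, -14.7]
contact_force: [0.6, -0.2, 0.7]
width: 0.0857
finger_force: 0.0
```

```bash
python3 -c "
from h import *
go(.5695,-.112,.2045,-15.3)"
```

```text
t 12.6 pos [ 0.5697 -0.1109  0.24  ] rot [-179.99   -0.    -14.67] j6 66.6 w 0.0857
F [ 0.6 -0.2  0.7] M [-0.01  0.07 -0.06]
MOVE [0.0001 0.0012 0.0355 0.011 ]
```

Emit:
{"api": "drive_tool", "payload": {"plan": [[0,0.001,0.02,0.01,-1],[0,0.001,0.0355,0.01,-1],[0,0.001,0.0355,0.01,1],[0,0.001,0.0355,0.01,1],[0,0.001,0.0355,0.01,1],[0,0.001,0.0355,0.01,1],[0,0.001,0.0355,0.01,1],[0,0.001,0.0355,0.01,1]]}}

```text
time: 13.27
position: [0.5697, -0.1123, 0.2055]
ee_rot: [180.0, -0.1, -15.6]
contact_force: [-1.6, -2.3, 10.3]
width: 0.0131
finger_force: 61.4
```

Emit:
{"api": "drive_tool", "payload": {"plan": [[0,0,0,0,1],[0,0,0,0,1],[0,0,0,0,1],[0,0,0,0,1]]}}

```text
time: 13.6
position: [0.5697, -0.1123, 0.2055]
ee_rot: [180.0, -0.1, -15.6]
contact_force: [-2.1, -1.8, 5.7]
width: 0.013
finger_force: 60.1
```

```bash
python3 -c "
from h import *
go(.5695,-.112,.2045,-94.5)"
```

```text
t 13.6 pos [ 0.5697 -0.1123  0.2055] rot [ 1.800e+02 -9.000e-02 -1.558e+01] j6 65.8 w 0.013
F [-2.1 -1.8  5.7] M [0.14 0.36 0.04]
MOVE [-2.0000e-04 -2.0000e-04  1.0000e-03  1.3774e+00]
```

Emit:
{"api": "drive_tool", "payload": {"plan": [[0,0,0.0001,0.12,1],[0,0,0.0002,0.24,1],[0,0,0.0004,0.36,1],[0,0,0.0006,0.48,1],[0,0,0.0008,0.6,1],[0,0,0.001,0.72,1],[0,0,0.0012,0.84,1],[0,0,0.0014,0.96,1]]}}

```text
time: 14.27
position: [0.5694, -0.1125, 0.204]
ee_rot: [-180.0, -0.1, -70.9]
contact_force: [-0.8, -1.4, 6.5]
width: 0.0131
finger_force: 59.9
```

Emit:
{"api": "drive_tool", "payload": {"plan": [[0,0,0.0002,0.12,1],[0,0,0.0004,0.24,1],[0,0,0.0005,0.36,1],[0,0,0.0006,0.42,1],[0,0,0.0006,0.42,1],[0,0,0.0006,0.42,1]]}}

```text
time: 14.77
position: [0.5693, -0.1125, 0.2034]
ee_rot: [-180.0, -0.1, -94.7]
contact_force: [-0.0, -1.7, 6.7]
width: 0.0128
finger_force: 60.1
```

```bash
python3 -c "
from h import *
go(.5695,-.112,.2045,-94.5)"
```

```text
t 14.77 pos [ 0.5693 -0.1125  0.2034] rot [-1.7998e+02 -6.0000e-02 -9.4680e+01] j6 -13.3 w 0.0128
F [-0.  -1.7  6.7] M [-0.11  0.93 -0.12]
MOVE [-0.0005 -0.0001 -0.0011 -0.0032]
```

Nut is at 5.2 (yaw −94.7). Release and rise, then check the tilt.

Emit:
{"api": "drive_tool", "payload": {"plan": [[0,0,0,0,-1],[0,0,0,0,-1],[0,0,0,0,-1],[0,0,0,0,-1],[0,0,-0.04,0,0],[0,0,-0.08,0,1],[0,0,-0.12,0,1],[0,0,-0.16,0,1]]}}

```text
time: 15.43
position: [0.569, -0.112, 0.3641]
ee_rot: [180.0, -0.0, -94.6]
contact_force: [0.5, 0.1, -0.3]
width: 0.0148
finger_force: 0.0
```

Emit:
{"api": "drive_tool", "payload": {"plan": [[0,0,-0.04,-0.12,1],[0,0,-0.045,-0.24,1],[0,0,-0.045,-0.36,1],[0,0,-0.045,-0.48,1]]}}

```text
time: 15.77
position: [0.5698, -0.1118, 0.4082]
ee_rot: [-179.9, -0.0, -66.8]
contact_force: [0.9, 0.1, -0.6]
width: 0.0002
finger_force: 0.0
```

```bash
python3 -c "
from h import *
go(.4557,.1557,.40,-67)"; python3 -c "
import m;m.measure(3)"
```

```text
t 15.77 pos [ 0.5698 -0.1118  0.4082] rot [-1.7991e+02 -1.0000e-02 -6.6780e+01] j6 14.5 w 0.0002
F [ 0.9  0.1 -0.6] M [-0.01  0.03 -0.03]
MOVE [-0.2908 -0.0006  0.0082  0.0038]
top table (array([0.0012, 0.0001, 0.0008]), np.int64(6675))
 lid (array([7.000e-04, 1.000e-04, 1.324e-01]), np.int64(1021))
 boss (array([-0.0159, -0.0519,  0.1369]), np.int64(42))
 bar [0.0104 0.0465 0.1693] 336 drop over 210 0.009765
 wing 118 [ 0.0006 -0.1035] 63.5 long/short [0.0062 0.0139] ztop [0.2036 0.2057]
scene table (array([-0.0001, -0.0016,  0.0012]), np.int64(7472))
 lid (array([-0.0003,  0.0029,  0.133 ]), np.int64(457))
 boss (array([-0.1053,  0.0004,  0.1379]), np.int64(31))
 bar [-0.0492  0.0495  0.1694] 159 drop over 210 0.010395
 wing 84 [ 0.     -0.1145] 59.0 long/short [0.0051 0.017 ] ztop [0.2034 0.2053]
```

The tilt changed as expected and the wing is at about 62°, so nut is about 5.2. Next I go outside the lever with the fingers shut.

Emit:
{"api": "drive_tool", "payload": {"plan": [[-0.041,0,0,0,1],[-0.082,0,0,0,1],[-0.123,0,0,0,1],[-0.164,0,0,0,1],[-0.205,0,0,0,1],[-0.246,0,0,0,1],[-0.287,0,0,0,1],[-0.293,0,0.02,0,1]]}}

```text
time: 16.73
position: [0.4541, 0.162, 0.3904]
ee_rot: [-179.7, 0.1, -67.0]
contact_force: [1.1, -0.6, -0.1]
width: -0.0001
finger_force: 0.0
```

Emit:
{"api": "drive_tool", "payload": {"plan": [[0,0,0.04,0,1],[0,0,0.08,0,1],[0,0,0.115,0,1],[0,0,0.115,0,1]]}}

```text
time: 17.07
position: [0.4527, 0.1573, 0.2637]
ee_rot: [179.2, -0.1, -67.2]
contact_force: [-0.2, -0.5, -2.3]
width: 0.0002
finger_force: 0.0
```

```bash
python3 -c "
from h import *
go(.4807,.0969,.271,-67)
p,d=imaging.get_image('scene')
cv2.imwrite('pics/n2.png',cv2.resize(p[130:250,270:400,::-1],(650,600),interpolation=2))"
```

```text
t 17.07 pos [0.4527 0.1573 0.2637] rot [ 1.7925e+02 -5.0000e-02 -6.7190e+01] j6 -20.4 w 0.0002
F [-0.2 -0.5 -2.3] M [0.01 0.02 0.09]
MOVE [ 0.0665 -0.0024 -0.0073 -0.0034]
```

View pics/n2.png

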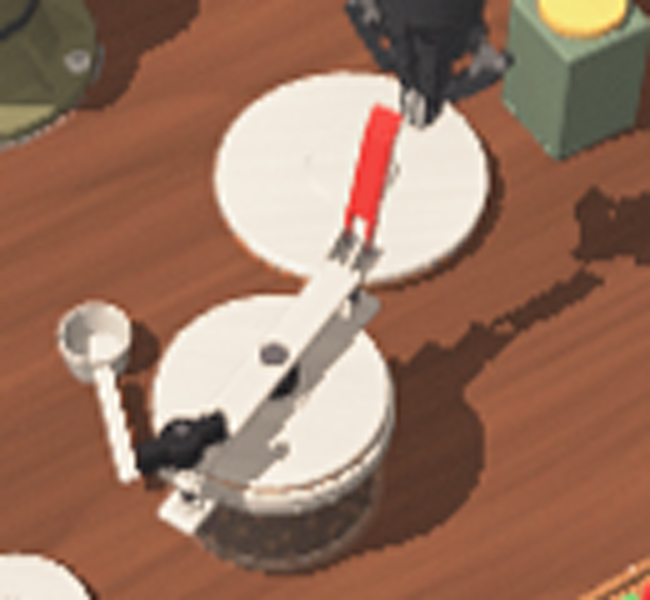

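The shut fingertip is at (420,115), just outside the red lever's end at (388,110). Push it over vertical.

Emit:
{"api": "drive_tool", "payload": {"plan": [[0.012,-0.0024,0,0,1],[0.025,-0.0024,-0.003,0,1],[0.037,-0.0024,-0.006,0,1],[0.048,-0.0024,-0.007,0,1],[0.058,-0.0024,-0.007,0,1],[0.067,-0.0024,-0.007,0,1]]}}

```text
time: 17.62
position: [0.4854, 0.0966, 0.2836]
ee_rot: [-179.6, -0.0, -67.2]
contact_force: [-0.1, 3.6, 10.2]
width: -0.0001
finger_force: 1.8
```

```bash
python3 -c "
from h import *
go(.506,.037,.213,-67)
p,d=imaging.get_image('scene')
cv2.imwrite('pics/n3.png',cv2.resize(p[130:250,270:400,::-1],(520,480),interpolation=2))"
```

```text
t 17.62 pos [0.4854 0.0966 0.2836] rot [-1.7961e+02 -4.0000e-02 -6.7180e+01] j6 -11.9 w -0.0001
F [-0.1  3.6 10.2] M [1.01 0.19 0.04]
MOVE [ 0.0629  0.0041  0.0706 -0.0031]
```

View pics/n3.png

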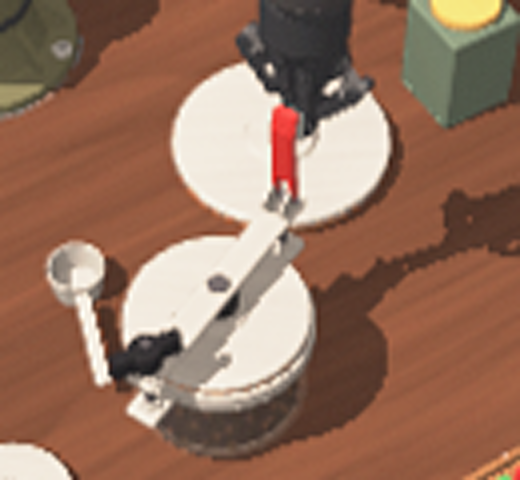

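The lever is standing about upright, with the finger behind it at about (300,110). Continue over and down along the arc.

Emit:
{"api": "drive_tool", "payload": {"plan": [[0.012,0.001,0.003,0,1],[0.023,0.002,0.006,0,1],[0.033,0.003,0.011,0,1],[0.042,0.003,0.018,0,1],[0.051,0.003,0.025,0,1],[0.059,0.003,0.034,0,1],[0.061,0.003,0.038,0,1]]}}

```text
time: 18.25
position: [0.5062, 0.0385, 0.2434]
ee_rot: [-179.8, -0.1, -67.2]
contact_force: [3.1, 0.4, 7.5]
width: -0.0
finger_force: 3.0
```

```bash
python3 -c "
from h import *
go(.509,.030,.213,-67)
p,d=imaging.get_image('scene')
cv2.imwrite('pics/n4.png',cv2.resize(p[130:250,270:400,::-1],(520,480),interpolation=2))"
```

```text
t 18.25 pos [0.5062 0.0385 0.2434] rot [-1.7978e+02 -1.0000e-01 -6.7240e+01] j6 -4.4 w -0.0
F [3.1 0.4 7.5] M [ 0.05 -0.87  0.08]
MOVE [ 0.0089  0.0007  0.0304 -0.0041]
```

View pics/n4.png

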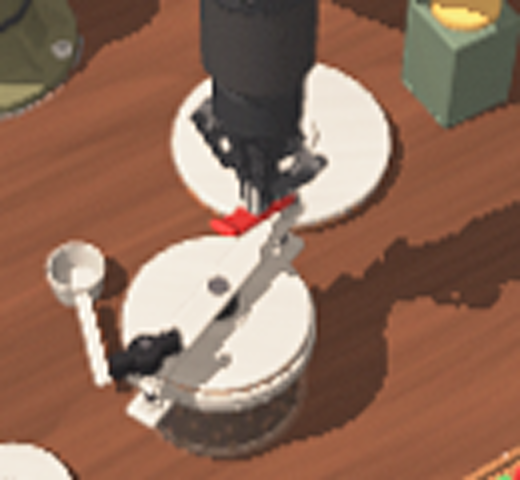

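The lever is over, with its end at (225,225) under the fingertip. Press it down to the stop.

Emit:
{"api": "drive_tool", "payload": {"plan": [[0.004,0.0007,0.007,0,1],[0.007,0.0007,0.014,0,1],[0.009,0.0007,0.02,0,1],[0.009,0.0007,0.024,0,1],[0.009,0.0007,0.027,0,1],[0.009,0.0007,0.027,0,1]]}}

```text
time: 18.8
position: [0.5089, 0.0308, 0.2165]
ee_rot: [-179.8, -0.1, -67.2]
contact_force: [2.2, -0.3, 3.6]
width: 0.0
finger_force: 2.0
```

```bash
python3 -c "
from h import *
go(.509,.030,.213,-67)"
```

```text
t 18.8 pos [0.5089 0.0308 0.2165] rot [-1.7978e+02 -1.3000e-01 -6.7180e+01] j6 -3.4 w 0.0
F [ 2.2 -0.3  3.6] M [-0.02 -0.99 -0.04]
MOVE [ 0.0008  0.0002  0.0035 -0.0032]
```

Not at the stop yet (only 3.6 N). Press on in small steps.

Emit:
{"api": "drive_tool", "payload": {"plan": [[0,0,0.001,0,1],[0,0,0.002,0,1],[0,0,0.002,0,1]]}}

```text
time: 19.05
position: [0.5089, 0.0307, 0.2153]
ee_rot: [-179.7, -0.1, -67.2]
contact_force: [1.8, -1.0, 6.8]
width: -0.0002
finger_force: 3.5
```

Emit:
{"api": "drive_tool", "payload": {"plan": [[0,0,0.001,0,1],[0,0,0.002,0,1],[0,0,0.002,0,1]]}}

```text
time: 19.3
position: [0.509, 0.0307, 0.2151]
ee_rot: [-179.7, -0.2, -67.2]
contact_force: [-0.6, 0.7, 14.8]
width: 0.0003
finger_force: 7.1
```

Emit:
{"api": "drive_tool", "payload": {"plan": [[0,0,0.001,0,1],[0,0,0.0015,0,1],[0,0,0.0015,0,1]]}}

```text
time: 19.55
position: [0.509, 0.0307, 0.215]
ee_rot: [-179.6, -0.2, -67.1]
contact_force: [-4.4, 0.4, 20.2]
width: -0.0002
finger_force: 9.8
```

Emit:
{"api": "drive_tool", "payload": {"plan": [[0,0,-0.01,0,1],[0,0,-0.05,0,1],[0,0,-0.09,0,1],[-0.04,0,-0.12,0,1],[-0.08,0,-0.15,0,1],[-0.12,0,-0.15,0,1],[-0.16,0,-0.15,0,1],[-0.16,0,-0.15,0,1]]}}

```text
time: 20.22
position: [0.4436, 0.1821, 0.3595]
ee_rot: [180.0, 0.1, -67.0]
contact_force: [0.6, -1.7, -0.7]
width: 0.0002
finger_force: 0.0
```

Run:
```python
import m
from h import *
m.measure(3)
p,d=imaging.get_image('scene')
cv2.imwrite('pics/n5.png',cv2.resize(p[130:250,270:400,::-1],(520,480),interpolation=2))
X=cloud('scene',d);s=(p[...,0]>130)&(p[...,1]<90)&(X[...,2]>.15)&(np.hypot(X[...,0]-.51,X[...,1]-.03)<.12);Q=X[s]
f=np.polyfit((Q[:,:2]-[.5275,-.0135])@[-.391,.92],Q[:,2],1);print("red",Q.min(0),Q.max(0),f,manip.state()["time"])
```

```text
top table (array([ 0.0012, -0.0003,  0.0006]), np.int64(13764))
 lid (array([-0.0006,  0.0003,  0.1324]), np.int64(1025))
 boss (array([ 0.0356, -0.0765,  0.1366]), np.int64(44))
 bar [-0.0155  0.001   0.1643] 211 drop over 210 0.00021
 wing 135 [-0.001  -0.1062] 63.5 long/short [0.0056 0.0165] ztop [0.2036 0.2058]
scene table (array([ 0.0002, -0.0016,  0.0012]), np.int64(7624))
 lid (array([-0.0022, -0.0032,  0.1332]), np.int64(485))
 boss (array([-0.0726,  0.0134,  0.1388]), np.int64(18))
 bar [-0.0995 -0.0079  0.1653] 113 drop over 210 -0.001659
 wing 86 [ 0.0008 -0.1133] 58.9 long/short [0.0051 0.0165] ztop [0.2037 0.2056]
red [ 0.48034734 -0.02715709  0.15912731] [0.53919336 0.07698477 0.19915966] [0.00357593 0.18906998] 20.5667
```

View pics/n5.png

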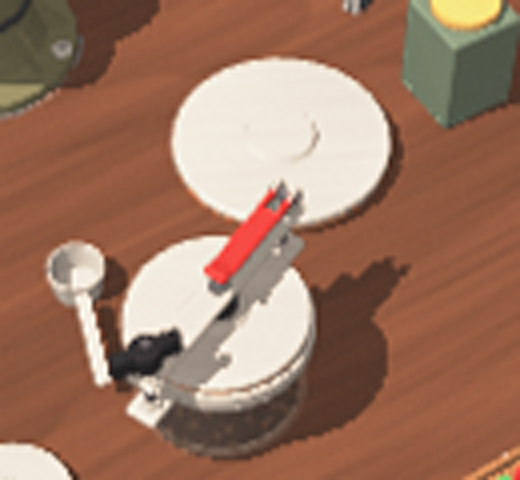

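The lever now lies level over the bar, from (280,190) to (215,280), the bar is level, and the lid, scoop and the rest look undisturbed. I'm handing it in.

```bash
python3 -c "
from cell import order;print(order.sign_off())"
```

```text
the job is handed in; nothing more can be done
None
```

The canister is clamped: I screwed the wing nut down to about 5.2 rad with the lever open, then pressed the cam lever to its stop, and handed the job in at about 21 s; I first backed the nut off to its slack stop to find its zero, and I did not measure the gasket force.

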